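Put the finished lathe handle and its spanner away on the storage board

TASK

Put the finished work away on the storage board: lay the upright red handle on its side in the wooden cradle, steel ferrule in the narrow rest and thick end in the wide one, lowering it gently rather than letting it topple or drop. Put the blue-gripped spanner flat into the cut-out of its own shape, fully home, and leave the brass block and the other things where they are. Either one may go first.

Things in the scene. Friction and masses are not known exactly. Their poses are not given: they have to be found in the camera images.
- handle_mid (a point): Centre of the turned handle, half-way up, on its axis: dark red wood, round, 171 mm long, 0.15 to 0.31 kg, upright on the mat on its thick end at the start. Its z axis runs along it from the thick end (-85.5 mm) to the steel ferrule's end (+85.5 mm); its turn about z is arbitrary. Straight, 33 mm thick, from the centre to 39 mm past it towards the ferrule: the place to grip.
- ferrule_end (a point): Centre of the end face of the handle's steel ferrule, 85.5 mm from handle_mid along the handle's z axis. The ferrule is 19 mm thick and 24 mm long.
- handle: The same handle; origin at the centre of its thick end face, z along it. Thickness by distance from the origin: 40 mm from 5 to 45 mm, tapering to 33 mm at 85 mm, 33 mm to 125 mm, a 29 mm neck at 134 mm, a 36 mm collar from 137 to 145 mm, ferrule of 19 mm from 147 to 171 mm.
- cradle (a point): Where handle_mid is when the handle lies home: on the cradle's axis, 58 mm above the bench and 42 mm above the board, in the air between two wooden V rests. y runs level along the cradle towards the narrow rest, z is up. The handle's z then points along this y, with about 7 mm of play lengthwise either way. Between the rests there is free room for fingers.
- wide_rest (a point): On the cradle's axis over the wide pale wooden V rest, 55.5 mm from the cradle point towards its -y; holds the 40 mm thick part. 12 mm thick along y, 45 degree faces, top about 3 mm above the axis, 37 mm to either side. Past it, at y = -93 mm from the cradle point, is a stop block 44 mm wide, top 8 mm below the axis.
- narrow_rest (a point): On the cradle's axis over the narrow pale wooden V rest, 73.5 mm from the cradle point towards its +y; holds the 19 mm ferrule, the collar just inside it. 10 mm thick along y, 45 degree faces, top about 5 mm above the axis, 24 mm to either side.
- spanner_mid (a point): Centre of the spanner, half-way along and half-way up its grip (13 mm above its underside), lying flat on the mat at the start. 150 mm long along its y; blue grip 18 mm wide, 26 mm high from y = -75 to +33 mm, then a flat steel open jaw 44 mm wide, 8 mm thick to y = +75 mm. z is up.
- spanner: The same spanner; origin under its centre, on its underside; axes as for spanner_mid. 0.13 to 0.25 kg, centre of mass about 10 mm from the centre towards the jaw.
- spanner_cutout (a point): Centre of the yellow floor of the spanner's cut-out in the board, 6 mm above the bench; y runs along it towards the wide jaw end, z up. 10 mm deep; 24 mm wide from y = -81 to +30 mm, 50 mm wide from +30 to +78 mm. With the spanner home, spanner_mid is 13 mm above this point with 3 mm play each way, and its grip stands 16 mm proud of the board.
- case: Storage board, fixed: grey top, yellow cut-out floors, 240 (x) by 280 mm (y), top 16 mm above the bench; origin at the centre of its underside, z up. Cradle axis along y at x = +55 mm; spanner cut-out along y at x = -65 mm, centre y = +35 mm; square 46 mm cut-out with the brass block at x = -65, y = -95 mm.
- mat: Black rubber mat, fixed, 240 (x) by 280 mm (y), 4 mm thick, origin under its centre. Handle and spanner start on it. Board and mat lie side by side, either one on the left.
- block_mid (a point): Bystander, to be left alone: brass block 40 x 40 x 24 mm, already home in the square cut-out of the storage board. Point at its centre.
- tin_mid (a point): Bystander, to be left alone: round wax tin, silver with a brass-coloured lid, 61 mm across, 34 mm high, on the mat. Point at its centre.
- polish_mid (a point): Bystander, to be left alone: white polish bottle with a blue label, 56 mm across, 150 mm high, at the back. Point at its centre.
- tub_mid (a point): Bystander, to be left alone: open yellow tub 170 x 120 x 70 mm, at the right. Point at its centre.
- blank_mid (a point): Bystander, to be left alone: square wooden turning blank lying down, 190 x 45 x 45 mm, at the left. Point at its centre.
- sander_mid (a point): Bystander, to be left alone: cork sanding block 100 x 60 x 35 mm, at the left. Point at its centre.
- brush_grip (a point): Bystander, to be left alone: paint brush with a wooden handle, lying at the right, near the robot. Point on its handle.

How it is judged:
At the end, for the whole second after the job is handed in: Handle at rest in the cradle, ferrule in the narrow rest: centre within 6 mm of the axis and 12 mm along it, level and in line within 0.07 rad. Spanner at rest in its cut-out: within 5 mm across, 6 mm along, in line within 0.07 rad, flat within 0.06 rad, at most 3 mm off the floor (x of handle_mid in the frame of cradle between -0.006 and 0.006 m and y of handle_mid in the frame of cradle between -0.012 and 0.012 m and z of handle_mid in the frame of cradle between -0.006 and 0.006 m and angle between the z axis of handle_mid and the y axis of cradle, either way round below 0.07 rad and y of ferrule_end in the frame of cradle above 0.06 m and x of spanner_mid in the frame of spanner_cutout between -0.005 and 0.005 m and y of spanner_mid in the frame of spanner_cutout between -0.006 and 0.006 m and z of spanner_mid in the frame of spanner_cutout between 0.009 and 0.016 m and angle between the y axis of spanner_mid and the y axis of spanner_cutout, either way round below 0.07 rad and angle between spanner_mid's own z axis and vertical below 0.06 rad and linear speed of each of handle, spanner below 0.02 m/s); the robot touches nothing.
It fails at once if the brass block is moved more than 12 mm (distance of block_mid from where it was at the start of the episode above 0.012 m).
It fails at once if the tin, bottle, tub, brush, blank or sanding block is shoved or lifted more than 30 mm (distance of any of tin_mid, polish_mid, tub_mid, blank_mid, sander_mid, brush_grip from where it was at the start of the episode above 0.03 m).
It fails at once if the handle falls over onto the bench or mat (angle between handle_mid's own z axis and vertical above 1 rad and height (world z) of handle_mid below 0.035 m).
It fails at once if the handle is dropped into the cradle: lying nearly flat and within 30 mm of its seat, it moves faster than 0.45 m/s (angle between handle_mid's own z axis and vertical above 1.2 rad and height (world z) of handle_mid below 0.088 m and linear speed of handle above 0.45 m/s).
It also fails if it takes over 48 s, if anything falls off the work surface, if the arm or the gripper's body presses on something with over 40 N, if the wrist force passes 120 N, or if a joint passes its speed limit or range.

ROBOT

A 7-joint arm with a two-finger parallel gripper is mounted at the origin on the work surface. World frame = base frame: x ahead of the robot, y to its left, z up, the work surface at z = 0. Lengths are in m, angles in rad, forces in N, time in s.
With the tool pointing down it reaches from about 0.425 to 0.925 m from the base axis. Payload 6.8 kg.
Tool frame: the origin (TCP) lies between the finger pads; the fingertips stand 17 mm ahead of it and the grasp point (between the pads) lies 2 mm behind it; z points along the fingers, y is the direction in which the jaws open and shut (so a half turn about z gives the same grasp; the last joint's range is limited). The gripper opens to 85 mm and grips with 20 to 120 N. Pads are 22 mm wide; open, the fingers measure 114 mm over their backs; the gripper's body (76 mm by 85 mm) begins 54 mm behind the grasp point. The pads swing forward as they close: fully open they stand 13 mm farther back than shut.
Start: joints at [-1.292, 0.477, 0.022, 1.555, -0.011, 1.109, -0.083], TCP at [0.255, 0.625, 0.248] pointing down, gripper open.
Joint ranges: [-2.96, 2.96], [-0.34, 2.1], [-1.41, 1.46], [0.24, 2.44], [-1.37, 4.51], [0.17, 1.92], [-2.96, 2.96]. Speed limits (rad/s): [2.39, 2.39, 3.14, 3.14, 3.14, 3.14, 3.14].

INTERFACE

Orientations are given as a unit quaternion [w, x, y, z].
In Python, from station import bot gives the robot as it stands. The module is installed in compiled form; this text tells all that it offers.
- The arm moves only by the tool carry_out, never from a script. Its argument "moves" is a list of rows, each a list of 3 entries, a list of its own where there are three numbers: the turn, a rotation vector about the tool's x, y, z in degrees, then the shift along the tool's x, y, z in cm, then the finger opening in cm, from 0 to 8.54. A call has 1 to 5 rows; each row is the pose to reach, as a shift and turn from the pose commanded when the call began, along the tool's axes at that moment; what a row does not reach only later rows make up. A row lasts 1/8 s, in which the tool goes at most 62.5 mm and 10.7 degrees, less where a joint would pass 70% of its speed; a pose out of reach is approached as far as the arm can. A call with a gripper value outside its range is refused whole. The fingers move at their own pace and stop on an object; "newtons" is the grip in N (left out, the last holds). Time passes only in rows, so rows that repeat a pose let the fingers close. It gives the time, the measured TCP pose, the force and the opening at its end, in the units of the state.
- bot.get_obs(): the state, without advancing time (a new reading comes with each control period).
- bot.read_camera(name): name is "scene" or "top"; returns the picture (384x512x3 uint8, red, green, blue); there is no depth.
- bot.camera_info(name): a dict with "vertical_fov" (degrees; the focal length in pixels is half the picture's height over the tangent of half this angle, whatever the lens; pixels are square), "cx", "cy" (the principal point, pixels), "position" and "attitude" of the camera in the world. Camera axes: x right, y up, looking along -z (the intrinsics and any distortion apply to the point x, -y, -z); pixel columns grow to the right and rows downward; lengths in m; the calibration is good to about 2 mm. A picture is of the moment at which its call begins. camera_info takes no time and is no camera call.
- bot.hand_in(): hands the job in, once; it reports no verdict.
Trained networks look in the newest picture that a camera, given by its name, has taken for a name from the list of things; names that differ only in an ending like _2 or _b are one class to them, and where a whole thing is asked for, a point or a joint stands for the part that bears it (a point fixed in the world has none). Each returns a list of dicts, best first, with "score" (0 to 1); they miss things now and then, are a little off and sometimes report something else, mostly with a low value. They report only what shows in the picture. A call takes as long as a camera call.
- bot.silhouettes(label, camera): "region" (384x512 bool, what is visible of it) and "location" ([column, row] in pixels, amid what is visible of it).
The state is a dict: "t": time; "q": joint angles; "joint_vel": joint speeds; "joint_torque": joint torques, N m; "eef_pos": TCP position; "tool_rot": TCP orientation; "contact_force": force on the tool from outside, world axes, zero at the start; "torque": the same for the moment, N m; "gripper_width": opening from 0.0 (shut) to 1.0 (fully open).
Only numpy, scipy, OpenCV 4.12 (cv2) and the standard library are available. Lean on these libraries where they do the work, as an engineer would, in place of code of your own. Each camera call takes 0.05 s, during which the arm holds its last target. There are 200 camera calls.

## Working session

There is one attempt and no reset: what is moved stays moved. The work goes in short steps, Python scripts to look and compute and a tool call to move; the robot and the scene stay as the last step left them, time stands still between calls to the robot, and variables do not carry over. Pictures are saved under pics/ and viewed, about 8 in all and at most 12, crops included, and the job is handed in when it is done.

Besides the shell and the picture viewer there is one more tool, called after "Emit:" as name([rows], argument=value, ...), one row to a line, values as JSON. carry_out: Moves the arm, as the interface text tells. Its arguments: {"type":"object","properties":{"moves":{"type":"array"},"newtons":{"type":"number"}},"required":["moves"]}

```bash
mkdir -p pics
cat > h.py <<'E'
import numpy as np, cv2
from scipy.spatial.transform import Rotation as R
from station import bot
def cam(n):
    c=bot.camera_info(n); f=192/np.tan(np.radians(c["vertical_fov"])/2)
    a=np.array(c["attitude"],float)
    M=R.from_quat(a,scalar_first=True).as_matrix() if a.size==4 else a.reshape(3,3)
    return f,c["cx"],c["cy"],np.array(c["position"]),M,c
def ray(n,uv):
    f,cx,cy,p,M,c=cam(n)
    d=M@np.array([(uv[0]-cx)/f,-(uv[1]-cy)/f,-1]); return p,d
def at_z(n,uv,z):
    p,d=ray(n,uv); return p+d*(z-p[2])/d[2]
def px(n,X):
    f,cx,cy,p,M,c=cam(n); q=M.T@(np.array(X)-p); return np.array([cx+f*q[0]/-q[2],cy-f*q[1]/-q[2]])
def snap(n,name):
    im=bot.read_camera(n); cv2.imwrite(f"pics/{name}.png",im[:,:,::-1]); return im
E
python3 - <<'E'
from h import *
np.set_printoptions(precision=4,suppress=True)
a=snap("top","top0"); b=snap("scene","scene0")
cv2.imwrite("pics/both0.png",cv2.resize(np.hstack([a,b])[:,:,::-1],None,fx=0.78,fy=0.78,interpolation=cv2.INTER_AREA))
for n in("top","scene"): print(n,bot.camera_info(n))
print(bot.get_obs())
for n in("top","scene"):
  for l in("handle","spanner","case","mat","block_mid","cradle","wide_rest","narrow_rest","spanner_cutout","ferrule_end","tin_mid"):
    for r in bot.silhouettes(l,n)[:2]:
      print(n,l,round(r["score"],2),np.round(r["location"],1),r["region"].sum())
E
```

```text
top {'vertical_fov': 42.89077888375148, 'cx': 252.40346143195222, 'cy': 189.24273474129492, 'position': array([ 0.2518, -0.0007,  1.5399]), 'attitude': array([ 0.7308,  0.0789, -0.0718, -0.6742])}
scene {'vertical_fov': 52.23875556432241, 'cx': 254.00371030000233, 'cy': 191.97457402246522, 'position': array([1.2886, 0.0613, 1.1091]), 'attitude': array([0.6467, 0.2221, 0.227 , 0.6934])}
{'t': 0.1, 'q': array([-1.2921,  0.4777,  0.0223,  1.5563, -0.0115,  1.1093, -0.0831]), 'joint_vel': array([ 0.0008, -0.0011, -0.002 , -0.0043, -0.0005, -0.0005,  0.0003]), 'joint_torque': array([  0.0046, -59.7765,   1.6132, -28.1953,   0.0128,   0.0052,
        -0.    ]), 'eef_pos': array([0.2544, 0.6247, 0.2474]), 'tool_rot': array([-0.0001,  0.1922,  0.9814, -0.0008]), 'contact_force': array([-1.1506,  0.5476, -0.1389]), 'torque': array([ 0.0007, -0.026 , -0.0081]), 'gripper_width': 0.998443024291264}
top handle 0.6 [211.1 191.6] 249
top spanner 0.72 [195.8 224. ] 411
top case 0.73 [313.5 220.6] 6565
top mat 0.84 [215.4 210.3] 5671
top block_mid 0.61 [344.  241.3] 200
top cradle 0.91 [316.1 214. ] 6618
top cradle 0.33 [192.3 221.7] 344
top wide_rest 0.68 [314.9 213.9] 6559
top narrow_rest 0.64 [315.3 213.4] 6543
top spanner_cutout 0.97 [317.7 215.7] 6460
top ferrule_end 0.68 [210.9 190.8] 227
top tin_mid 0.79 [187.8 175.2] 328
top tin_mid 0.72 [343.1 241. ] 179
scene handle 0.58 [287.6 203.1] 400
scene handle 0.46 [ 97.8 202.6] 2273
scene spanner 0.74 [311.3 196. ] 317
scene case 0.65 [192.5 206.5] 4846
scene case 0.38 [ 97.5 204.3] 2283
scene mat 0.61 [283.3 214.8] 3532
scene block_mid 0.7 [174.2 181.1] 136
scene cradle 0.72 [195.8 205.6] 4679
scene wide_rest 0.57 [194.2 205.2] 4857
scene narrow_rest 0.74 [192.9 207.4] 4881
scene narrow_rest 0.21 [281.3 212.1] 3836
scene spanner_cutout 0.73 [192.1 202.9] 4747
scene ferrule_end 0.55 [291.8 203.9] 357
scene ferrule_end 0.52 [190.3 205.6] 4832
scene tin_mid 0.72 [313.1 231.7] 308
```

```bash
ls pics
```

```text
both0.png
scene0.png
top0.png
```

View pics/both0.png

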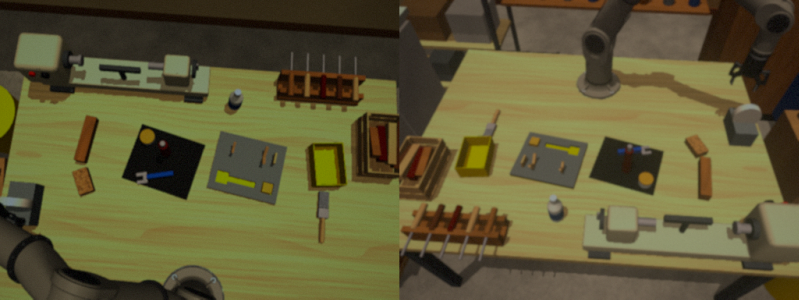

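Run:
```python
from h import *
a=cv2.imread("pics/top0.png"); b=cv2.imread("pics/scene0.png")
g=lambda i:cv2.convertScaleAbs(i,alpha=1.5,beta=10)
A=cv2.resize(g(a[155:265,150:380]),(790,378),interpolation=cv2.INTER_CUBIC)
cv2.imwrite("pics/c1.png",A)
B=cv2.resize(g(b[160:255,135:350]),(790,349),interpolation=cv2.INTER_CUBIC)
cv2.imwrite("pics/c2.png",B)
```

```text
(no output)
```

View pics/c1.png

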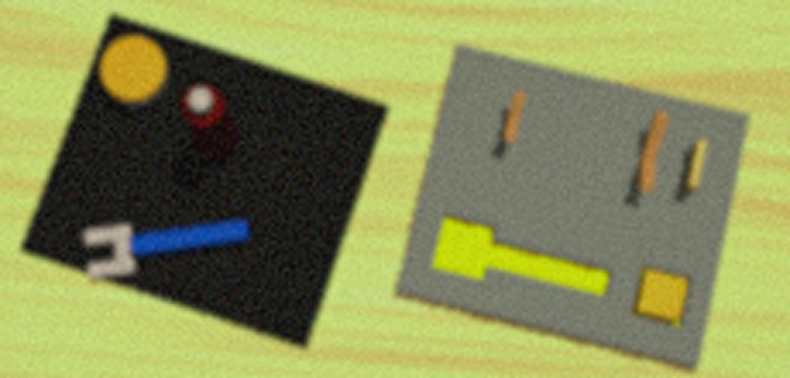

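View pics/c2.png

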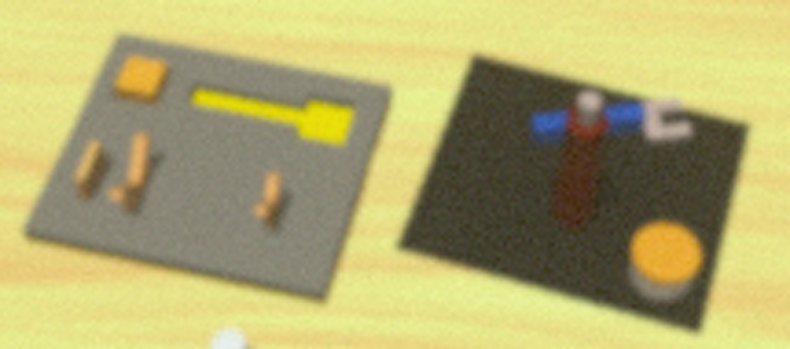

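```bash
cat >> h.py <<'E'
from scipy.optimize import minimize
S=6
def box(x0,x1,y0,y1,z0,z1): return np.array([[x,y,z] for x in(x0,x1) for y in(y0,y1) for z in(z0,z1)])
def draw(n,hulls,pose,roi):
    u0,v0,w,h=roi; x,y,a=pose[:3]; c,s=np.cos(a),np.sin(a); m=np.zeros((h*S,w*S),np.uint8)
    for H in hulls:
        W=np.c_[x+c*H[:,0]-s*H[:,1],y+s*H[:,0]+c*H[:,1],H[:,2]]
        P=np.array([px2(n,q) for q in W]); P=((P-[u0,v0]+.5)*S-.5)
        cv2.fillConvexPoly(m,cv2.convexHull(np.round(P*16).astype(np.int32)),255,shift=4)
    return cv2.resize(m,(w,h),interpolation=cv2.INTER_AREA)/255.
_C={}
def px2(n,X):
    if n not in _C:_C[n]=cam(n)
    f,cx,cy,p,M,c=_C[n]; q=M.T@(np.array(X)-p); return np.array([cx+f*q[0]/-q[2],cy-f*q[1]/-q[2]])
def fit(masks,hulls,p0,step=(.01,.01,.05)):
    # masks: {cam:(mask float, roi)}
    g=lambda p:sum(np.abs(draw(n,hulls,p,r)-m).sum() for n,(m,r) in masks.items())
    p0=np.array(p0); sx=np.vstack([p0]+[p0+np.eye(3)[i]*step[i] for i in range(3)])
    r=minimize(g,p0,method="Nelder-Mead",options=dict(initial_simplex=sx,xatol=1e-5,fatol=.01))
    return r.x,r.fun
def fillbig(m):
    cs,_=cv2.findContours(m.astype(np.uint8),cv2.RETR_EXTERNAL,cv2.CHAIN_APPROX_NONE)
    o=np.zeros(m.shape,np.uint8); cv2.drawContours(o,[max(cs,key=cv2.contourArea)],-1,1,-1); return o
BOARD=[box(-.12,.12,-.14,.14,0,.016)]
GRIP=lambda z:[box(-.009,.009,-.075,.033,z,z+.026)]
E
python3 - <<'E'
from h import *
np.set_printoptions(precision=4,suppress=True)
R1={"top":(255,155,120,115),"scene":(130,160,115,95)}
R2={"top":(150,155,105,105),"scene":(240,165,105,90)}
bm={};sm={}
for n in R1:
    im=cv2.imread(f"pics/{n}0.png"); hsv=cv2.cvtColor(cv2.GaussianBlur(im,(3,3),0),cv2.COLOR_BGR2HSV)
    u,v,w,h=R1[n]; c=hsv[v:v+h,u:u+w]; bm[n]=(fillbig(c[...,1]<65).astype(float),R1[n]); print(n,"board sat",c[h//2,w//2],c[3,3],bm[n][0].sum())
    u,v,w,h=R2[n]; c=hsv[v:v+h,u:u+w]; k=(c[...,0]>100)&(c[...,0]<130)&(c[...,1]>110)&(c[...,2]>70); sm[n]=((k).astype(float),R2[n]); print("blue",k.sum())
z=at_z("top",(315,215),.016); print("board0",z)
for ms in({"top":bm["top"]},{"scene":bm["scene"]},bm): print("board",fit(ms,BOARD,[z[0],z[1],-.2]))
# spanner: mask centroid guess; jaw to the left (+y)
z=at_z("top",(203,224),.02); print(z)
print("spanner top",fit({"top":sm["top"]},GRIP(.004),[z[0],z[1]-0.02+.02,.1]))
print("spanner both",fit(sm,GRIP(.004),[z[0],z[1],.1]))
# ferrule
pa,da=ray("top",(207.9,183.8)); pb,db=ray("scene",(295.6,188))
A=np.c_[da,-db]; t=np.linalg.lstsq(A,pb-pa,rcond=None)[0]; print("ferrule",pa+da*t[0],pb+db*t[1], at_z("top",(207.9,183.8),.175),at_z("scene",(295.6,188),.175))
E
```

```text
top board sat [30 31 74] [ 33 127 131] 6397.0
blue 169
scene board sat [23 39 86] [ 30 107 148] 4490.0
blue 80
board0 [ 0.5143 -0.1755  0.016 ]
board (array([ 0.5217, -0.1805, -0.1716]), np.float64(345.17254901960786))
board (array([ 0.5147, -0.1821, -0.1626]), np.float64(441.26666666666665))
board (array([ 0.5182, -0.1806, -0.1732]), np.float64(818.2274509803922))
[0.4569 0.1733 0.02  ]
spanner top (array([0.4556, 0.1892, 0.1945]), np.float64(80.48235294117647))
spanner both (array([0.4533, 0.1873, 0.2469]), np.float64(273.67058823529413))
ferrule [0.5542 0.1542 0.1677] [0.5543 0.154  0.1677] [0.5526 0.1534 0.175 ] [0.56   0.1533 0.175 ]
```

Run:
```python
from h import *
out=[]
for n,roi,p in(("top",(140,150,240,120),[.5217,-.1805,-.1716]),("scene",(130,155,240,110),[.5147,-.1821,-.1626])):
    u,v,w,h=roi; im=cv2.resize(cv2.convertScaleAbs(cv2.imread(f"pics/{n}0.png")[v:v+h,u:u+w],alpha=1.5),None,fx=2.6,fy=2.6,interpolation=cv2.INTER_CUBIC)
    def poly(H,p,col):
        m=draw(n,H,p,roi)
        m=(cv2.resize(m,(im.shape[1],im.shape[0]))>.5).astype(np.uint8)
        cs,_=cv2.findContours(m,0,1); cv2.drawContours(im,cs,-1,col,1)
    poly(BOARD,p,(0,0,255)); poly(GRIP(.004),[.4556,.1892,.1945],(0,0,255))
    out.append(im); print(n,draw(n,BOARD,p,roi).sum())
cv2.imwrite("pics/ov.png",np.vstack(out))
```

```text
top 6742.788235294118
scene 4937.035294117647
```

View pics/ov.png

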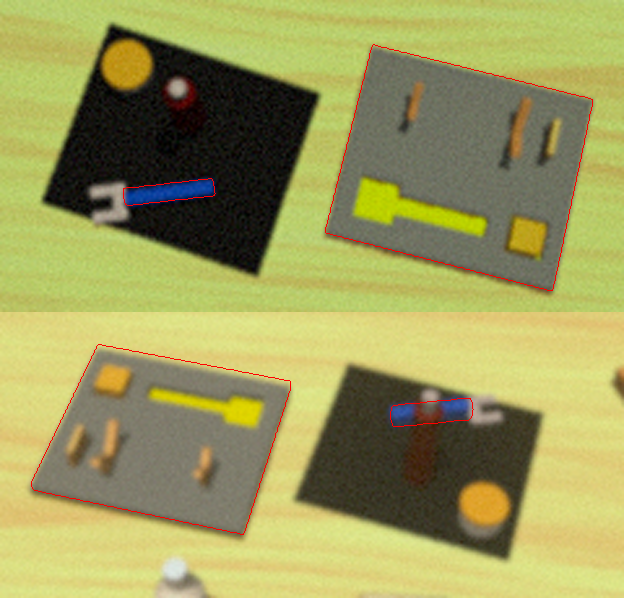

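```bash
cat >> h.py <<'E'
def cutdraw(n,p,roi):
    f=lambda z:draw(n,[np.array([[x,y,z] for x in(-.012,.012) for y in(-.081,.03)]),np.array([[x,y,z] for x in(-.025,.025) for y in(.03,.078)])],p,roi)
    return f(.006)*f(.016)
def soft(v,lo,hi): return np.clip((v-lo)/(hi-lo),0,1)
def nm(g,p0,step=(.006,.006,.04)):
    p0=np.array(p0); sx=np.vstack([p0]+[p0+np.eye(3)[i]*step[i] for i in range(3)])
    r=minimize(g,p0,method="Nelder-Mead",options=dict(initial_simplex=sx,xatol=1e-5,fatol=.005)); return r.x,r.fun
def blue(im): 
    i=im.astype(float); return i[...,0]-i[...,2]*.5-i[...,1]*.5
def yel(im):
    i=im.astype(float); return np.minimum(i[...,1],i[...,2])-i[...,0]
E
python3 - <<'E'
from h import *
np.set_printoptions(precision=4,suppress=True)
b0=np.array([.518,-.181,-.17])
def cut(b): c,s=np.cos(b[2]),np.sin(b[2]); return np.array([b[0]-.065*c-.035*s,b[1]-.065*s+.035*c,b[2]])
RC={"top":(272,212,62,34),"scene":(183,178,55,25)}
q0=cut(b0); print("cut guess",q0,px("top",[q0[0],q0[1],.006]),px("scene",[q0[0],q0[1],.006]))
M={}
for n,(u,v,w,h) in RC.items():
    im=cv2.imread(f"pics/{n}0.png")[v:v+h,u:u+w]; y=yel(im); M[n]=soft(y,np.median(y)+5,np.percentile(y,96)-5); print(n,np.median(y),np.percentile(y,96),M[n].sum(),cutdraw(n,q0,RC[n]).sum())
for ns in(["top"],["scene"],["top","scene"]):
    print("cutout",ns,nm(lambda p:sum(np.abs(cutdraw(n,p,RC[n])-M[n]).sum() for n in ns),q0))
for n,roi in(("top",(172,210,55,30)),("scene",(272,180,55,25))):
    u,v,w,h=roi; y=blue(cv2.imread(f"pics/{n}0.png")[v:v+h,u:u+w]); lo,hi=np.median(y),np.percentile(y,94); m=soft(y,lo+5,hi-5)
    print("spanner",n,lo,hi,m.sum(),nm(lambda p:np.abs(draw(n,GRIP(.004),p,roi)-m).sum(),[.4556,.189,.19]))
for n,roi in(("top",(198,174,22,18)),("scene",(283,178,22,20))):
    u,v,w,h=roi; im=cv2.imread(f"pics/{n}0.png")[v:v+h,u:u+w].astype(int); print(n); print(im.min(2))
E
```

```text
cut guess [ 0.4599 -0.1355 -0.17  ] [301.0187 231.5251] [209.1459 189.8926]
top 10.0 126.0 477.61320754716985 489.2339254133026
scene 13.0 139.0 273.23275862068965 254.05039600153788
cutout ['top'] (array([ 0.4611, -0.1356, -0.1622]), np.float64(50.47656082928917))
cutout ['scene'] (array([ 0.4637, -0.1372, -0.1687]), np.float64(59.570953479431))
cutout ['top', 'scene'] (array([ 0.4618, -0.136 , -0.1653]), np.float64(128.98577794137032))
spanner top -2.5 75.5 215.80882352941177 (array([0.4543, 0.1881, 0.22  ]), np.float64(41.49019607843137))
spanner scene -14.5 33.559999999999945 161.5659485023648 (array([0.4527, 0.1858, 0.221 ]), np.float64(122.32844528247446))
top
[[ 17  13   0  10  12   8  13   8   6  10  11   9   7   8   0   4  14   9
    7   9   8  11]
 [ 12  12   7  15   6   3   4  14  11  14  12  12   8  11  10  16   4  18
   11  11   9   6]
 [ 17  16   6  12  10  15   1   6  11   2  15  12  13  15   4   3  16  13
    7   8   8   8]
 [ 22  17   6   6   7  10   6   6   9   3   3   5  11   6  17   6   4   3
    9   8  14   6]
 [ 19  15  15   7   9  12   4   1   6   2   7   5   6
[... 2416 characters left out ...]
3  62  65  64  54  51  45  49
   38  36  28  33]
 [ 40  31  35  35  37  43  41  34  24  37  50  56  57  55  43  41  41  46
   41  39  32  39]
 [ 32  36  27  37  36  44  39  38  29  40  47  51  48  49  39  28  38  43
   41  34  34  36]
 [ 34  31  37  34  34  47  38  28  21  35  37  49  45  42  30  26  27  36
   45  35  35  28]
 [ 35  38  34  31  32  42  35  32  16  19  35  34  39  28  26  22  31  36
   39  36  29  31]
 [ 31  27  29  35  35  40  31  14  22  24  22  23  28  16  19  11  27  40
   35  37  29  35]
 [ 31  27  29  30  33  31  25  18  24  17  14  19  20  17   7  20  27  34
   33  35  37  36]
 [ 33  34  32  36  33  33  27  15  15  10  12  17   8  16   8  12  21  26
   30  29  33  35]]
```

```bash
cat >> h.py <<'E'
YAW=-.167
def ori(yaw,tilt,flip=1):
    """tool rot: jaw along +x rotated by yaw; tilt (deg) swings fingers from down towards +y of that frame"""
    B=R.from_euler('z',yaw).as_matrix(); x=B[:,0]; y=B[:,1]; t=np.radians(tilt)
    zt=np.sin(t)*y-np.cos(t)*np.array([0,0,1]); return R.from_matrix(np.c_[np.cross(x,zt),x,zt])
def cur():
    o=bot.get_obs(); return o["eef_pos"],R.from_quat(o["tool_rot"],scalar_first=True),o
def go(P,Rt):
    p,r,o=cur(); rv=np.degrees((r.inv()*Rt).as_rotvec()); s=r.inv().apply(np.array(P)-p)*100
    n=max(np.linalg.norm(rv)/10.7,np.linalg.norm(s)/6.25)
    print("turn",np.round(rv,1),"shift",np.round(s,2),"rows>=%.1f"%n); return rv,s,n
E
python3 - <<'E'
from h import *
np.set_printoptions(precision=4,suppress=True)
c,s=np.cos(YAW),np.sin(YAW); cut=np.array([.4612,-.136]); bd=cut-np.array([-.065*c-.035*s,-.065*s+.035*c]); print("board",bd)
for nm_,uv,z in(("narrow",(299.3,188.5),.06),("wide",(340.1,199.2),.055),("stop",(352.3,202.5),.048)):
    X=at_z("top",uv,z)[:2]-bd; print(nm_,"board frame",[c*X[0]+s*X[1],-s*X[0]+c*X[1]])
print("tin",at_z("top",(188.5,174.8),.038),"handle",at_z("top",(207.9,183.5),.172))
go([.42,.02,.30],ori(YAW,0));
E
```

```text
board [ 0.5195 -0.1813]
narrow board frame [np.float64(0.05480992596022399), np.float64(0.07396382683711893)]
wide board frame [np.float64(0.0538553894331953), np.float64(-0.056264155004039765)]
stop board frame [np.float64(0.05454708251052863), np.float64(-0.09604172360100426)]
tin [0.607 0.233 0.038] handle [0.5542 0.1538 0.172 ]
turn [ 0.  -0.  77.4] shift [-38.14 -49.8   -5.17] rows>=10.1
```

Emit:
carry_out([
  [[0, 0, 8], [-3.8, -5, -1], 8.5],
  [[0, 0, 16], [-7.6, -10, -2], 8.5],
  [[0, 0, 24], [-11.4, -15, -3], 8.5],
  [[0, 0, 32], [-15.2, -20, -4], 8.5],
  [[0, 0, 40], [-19, -25, -5], 8.5],
])

```text
t: 1.82
eef_pos: [0.3353, 0.3252, 0.298]
tool_rot: [-0.0, 0.518, 0.855, 0.0]
contact_force: [0.3, 0.1, 0.7]
gripper_width: 0.994
```

Run:
```python
from h import *
go([.42,.02,.30],ori(YAW,0)); print(cur()[2]["q"],cur()[0])
```

```text
turn [ 0.  -0.  37.1] shift [-30.97  -6.61  -0.22] rows>=5.1
[-1.11951965  0.07269708  0.22968769  1.98428351 -0.01897245  1.08571478
 -0.40048895] [0.3353059  0.32518624 0.29798205]
```

Emit:
carry_out([
  [[0, 0, 7.4], [-6.1, -1, 0], 8.5],
  [[0, 0, 15], [-12.2, -2, 0], 8.5],
  [[0, 0, 22], [-18.3, -3, 0], 8.5],
  [[0, 0, 30], [-24.4, -4, 0], 8.5],
  [[0, 0, 37], [-30.5, -5, 0], 8.5],
])

```text
t: 2.45
eef_pos: [0.4335, 0.0322, 0.2979]
tool_rot: [-0.0, 0.763, 0.647, 0.001]
contact_force: [0.2, 1.0, 0.1]
gripper_width: 0.998
```

Run:
```python
from h import *
print(cur()[2]["q"],cur()[0])
for t in(30,60):
  o=ori(YAW,t); z=o.as_matrix()[:,2]; print(t,np.array([.5545,.154,.11])-.13*z,end=' '); go(np.array([.5545,.154,.11])-.13*z,o)
```

```text
[-0.77689848 -0.00864016  0.56735858  2.06425843  0.00432464  1.08312479
 -0.37545756] [0.43348117 0.03217278 0.29790841]
30 [0.54369539 0.08990429 0.2225833 ] turn [ 0.  29.9  0.2] shift [7.48 9.92 7.55] rows>=2.8
60 [0.53578586 0.04298297 0.175     ] turn [-0.  59.9  0.2] shift [ 2.72  9.9  12.31] rows>=5.6
```

Emit:
carry_out([
  [[0, 10, 0], [0.5, 2, 1], 8.5],
  [[0, 20, 0], [1, 4, 3], 8.5],
  [[0, 30, 0], [1.5, 6, 5], 8.5],
  [[0, 40, 0], [2, 8, 7], 8.5],
  [[0, 50, 0], [2, 10, 9], 8.5],
])

```text
t: 3.08
eef_pos: [0.5369, 0.0383, 0.2077]
tool_rot: [-0.265, 0.693, 0.592, 0.314]
contact_force: [0.6, 1.9, -0.2]
gripper_width: 0.999
```

```bash
cat > st.py <<'E'
from h import *
import sys
np.set_printoptions(precision=4,suppress=True)
p,r,o=cur(); print("q",o["q"],"p",p,"F",o["contact_force"],"z",r.as_matrix()[:,2],"y",r.as_matrix()[:,1],"w",o["gripper_width"],"t",o["t"])
a=list(map(float,sys.argv[1:]))
while a: go(a[:3],ori(a[3],a[4])); a=a[5:]
E
python3 st.py .536 .043 .175 -.167 60 .536 .02 .165 -.167 70
```

```text
q [-0.202   0.5004  0.5787  2.042  -1.1779  1.2902  0.9257] p [0.5369 0.0383 0.2077] F [ 0.5942  1.878  -0.2365] z [ 0.1211  0.7389 -0.6628] y [ 0.9874 -0.1584  0.0039] w 0.9994377598331072 t 3.075
turn [-0.2 11.5  0.4] shift [-2.15 -0.17  2.51] rows>=1.1
turn [-0.3 21.5  0.4] shift [-4.4   0.19  1.47] rows>=2.0
```

Emit:
carry_out([
  [[0, 5, 0], [-0.7, 0, 0.8], 8.5],
  [[0, 11.5, 0.4], [-1.5, 0, 1.7], 8.5],
  [[0, 11.5, 0.4], [-2.1, -0.2, 2.5], 8.5],
])

```text
t: 3.45
eef_pos: [0.5333, 0.0415, 0.173]
tool_rot: [-0.324, 0.664, 0.559, 0.376]
contact_force: [0.1, -0.3, 0.6]
gripper_width: 0.996
```

```bash
cat > v.py <<'E'
from h import *
import sys
# v.py name u0 v0 w h (top) u0 v0 w h (scene): stacked crops, 770 wide max
n=sys.argv[1]; a=list(map(int,sys.argv[2:])); out=[]
for c,(u,v,w,h) in(("top",a[:4]),("scene",a[4:8])):
    im=snap(c,f"{c}_{n}")[v:v+h,u:u+w,::-1]; k=390/w
    out.append(cv2.resize(cv2.convertScaleAbs(im,alpha=1.5),(390,int(h*k)),interpolation=cv2.INTER_CUBIC))
H=max(i.shape[0] for i in out)
cv2.imwrite(f"pics/v_{n}.png",np.hstack([cv2.copyMakeBorder(i,0,H-i.shape[0],0,5,0) for i in out]))
E
python3 st.py .5545 .154 .11 -.167 60; python3 v.py a 150 140 150 140 200 120 150 140
```

```text
q [-0.0586  0.6419  0.4783  2.0584 -1.3124  1.4184  1.1123] p [0.5333 0.0415 0.173 ] F [ 0.1229 -0.3063  0.6311] z [ 0.1377  0.8506 -0.5075] y [ 0.9862 -0.1653 -0.0094] w 0.9961534340775509 t 3.45
turn [-0.3  0.5 -0.4] shift [ 0.38  0.29 13.06] rows>=2.1
```

View pics/v_a.png

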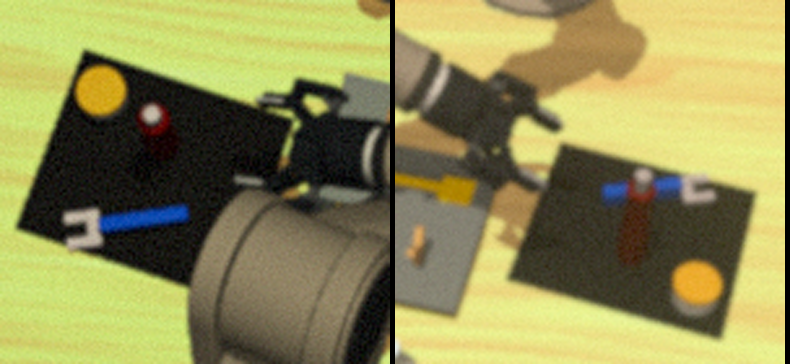

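Emit:
carry_out([
  [[0, 0, 0], [0.1, 0.1, 3.3], 8.5],
  [[0, 0, 0], [0.2, 0.1, 6.6], 8.5],
  [[0, 0, 0], [0.3, 0.2, 9.8], 8.5],
  [[0, 0, 0], [0.3, 0.3, 13], 8.5],
  [[0, 0, 0], [0.3, 0.3, 13], 8.5],
])

```text
t: 4.18
eef_pos: [0.5546, 0.1575, 0.1136]
tool_rot: [-0.324, 0.661, 0.562, 0.378]
contact_force: [0.4, -0.8, 0.1]
gripper_width: 0.991
```

```bash
python3 st.py .555 .155 .11 -.167 60; python3 v.py b 150 140 150 140 200 120 150 140
```

```text
q [ 0.2065  0.6855 -0.1498  2.0625 -1.3591  0.9766  1.0865] p [0.5546 0.1575 0.1136] F [ 0.3586 -0.7575  0.1167] z [ 0.1345  0.8529 -0.5044] y [ 0.9874 -0.1584 -0.0045] w 0.9910650437347472 t 4.175
turn [-0.5  0.3  0. ] shift [-0.43  0.08 -0.03] rows>=0.1
```

View pics/v_b.png

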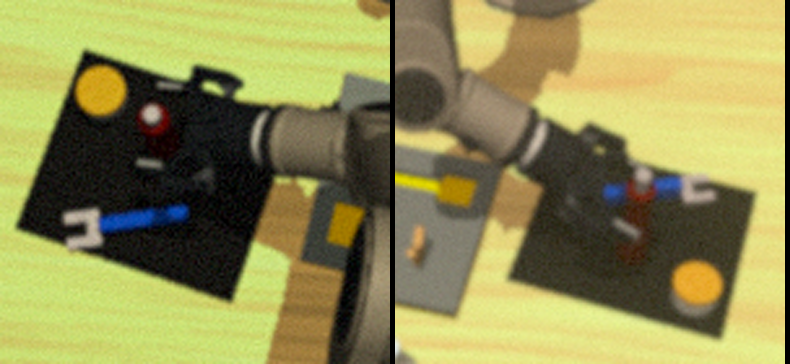

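Emit:
carry_out([
  [[0, 0, 0], [-0.4, 0, 0], 5],
  [[0, 0, 0], [-0.4, 0, 0], 3.5],
  [[0, 0, 0], [-0.4, 0, 0], 2.5],
  [[0, 0, 0], [-0.4, 0, 0], 2.5],
  [[0, 0, 0], [-0.4, 0, 0], 2.5],
], newtons=60)

```text
t: 4.9
eef_pos: [0.5546, 0.1523, 0.1085]
tool_rot: [-0.323, 0.663, 0.56, 0.377]
contact_force: [1.0, -0.7, 2.0]
gripper_width: 0.37
```

```bash
python3 st.py
```

```text
q [ 0.2103  0.6939 -0.1431  2.0624 -1.36    0.978   1.0951] p [0.5546 0.1523 0.1085] F [ 1.0074 -0.68    1.9812] z [ 0.1377  0.8513 -0.5063] y [ 0.9866 -0.1631 -0.006 ] w 0.36956867281147354 t 4.9
```

Emit:
carry_out([
  [[0, 0, 0], [0.9, 0, -0.5], 2.5],
  [[0, 0, 0], [2.6, 0, -1.5], 2.5],
  [[0, 0, 0], [5, 0, -2.9], 2.5],
  [[0, 0, 0], [7.5, 0, -4.4], 2.5],
  [[0, 0, 0], [9.5, 0, -5.5], 2.5],
], newtons=80)

```text
t: 5.52
eef_pos: [0.555, 0.153, 0.2196]
tool_rot: [-0.323, 0.663, 0.56, 0.377]
contact_force: [0.3, -0.2, -2.0]
gripper_width: 0.361
```

```bash
python3 st.py .562 .04 .23 -.167 20 .577 -.171 .22 -.167 -30; python3 v.py c 150 140 150 140 200 120 150 140
```

```text
q [ 0.1896  0.4886 -0.118   2.0464 -1.2632  1.058   0.855 ] p [0.555  0.153  0.2196] F [ 0.2972 -0.1679 -1.9617] z [ 0.1374  0.8512 -0.5066] y [ 0.9867 -0.1627 -0.0057] w 0.36114927972173433 t 5.525
turn [ -0.4 -39.6  -0.1] shift [ -4.68   2.53 -10.05] rows>=3.7
turn [ -0.4 -89.6   0.1] shift [-15.94   7.45 -27.29] rows>=8.4
```

View pics/v_c.png

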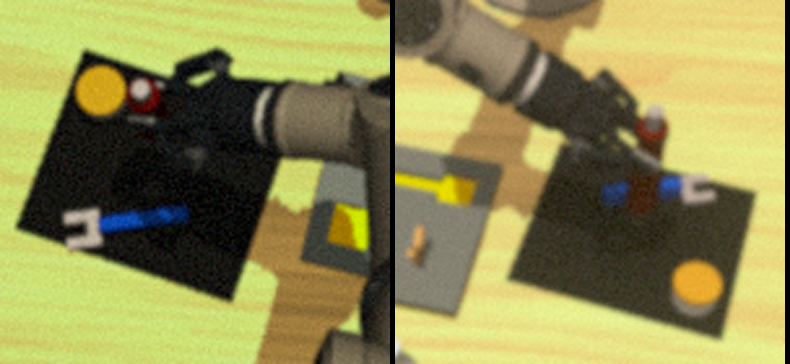

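Emit:
carry_out([
  [[0, -8, 0], [-0.8, 0.5, -2.2], 2.5],
  [[0, -17, 0], [-1.7, 1, -4.6], 2.5],
  [[0, -26, 0], [-2.8, 1.6, -7], 2.5],
  [[0, -35, 0], [-4, 2.2, -9], 2.5],
  [[0, -42, 0], [-4.7, 2.5, -10.5], 2.5],
])

```text
t: 6.25
eef_pos: [0.5611, 0.0353, 0.2303]
tool_rot: [-0.1, 0.754, 0.639, 0.113]
contact_force: [-0.5, 0.7, -1.9]
gripper_width: 0.364
```

```bash
python3 st.py .573 -.1 .24 -.167 -25 .577 -.171 .22 -.167 -30
```

```text
q [-0.1344  0.3081  0.1505  1.8969 -0.4308  0.944   0.0998] p [0.5611 0.0353 0.2303] F [-0.5407  0.7315 -1.8626] z [ 0.0423  0.2947 -0.9546] y [ 0.9866 -0.1628 -0.0066] w 0.3639696903936961 t 6.25
turn [ -0.4 -42.3   0.2] shift [-12.26   3.37  -4.86] rows>=4.0
turn [ -0.4 -47.3   0.2] shift [-19.48   4.94  -5.03] rows>=4.4
```

Emit:
carry_out([
  [[0, -9, 0], [-3.9, 1, -1], 2.5],
  [[0, -18, 0], [-7.8, 2, -2], 2.5],
  [[0, -27, 0], [-11.7, 3, -3], 2.5],
  [[0, -36, 0], [-15.6, 4, -4], 2.5],
  [[-0.3, -45, 0.2], [-19.5, 4.9, -5], 2.5],
])

```text
t: 6.88
eef_pos: [0.5767, -0.1709, 0.2185]
tool_rot: [0.154, 0.741, 0.628, -0.183]
contact_force: [-0.6, 0.3, -2.9]
gripper_width: 0.363
```

```bash
python3 st.py .577 -.171 .11 -.167 -30; python3 v.py d 260 130 130 140 120 130 130 140
```

```text
q [-0.3807  0.4512  0.4302  1.8232  0.3498  1.0088 -0.3505] p [ 0.5767 -0.1709  0.2185] F [-0.6485  0.2644 -2.896 ] z [-0.0784 -0.4579 -0.8856] y [ 0.9863 -0.1648 -0.0021] w 0.36256839348131403 t 6.875
turn [-0.1 -2.3  0.1] shift [5.03 0.06 9.61] rows>=1.7
```

View pics/v_d.png

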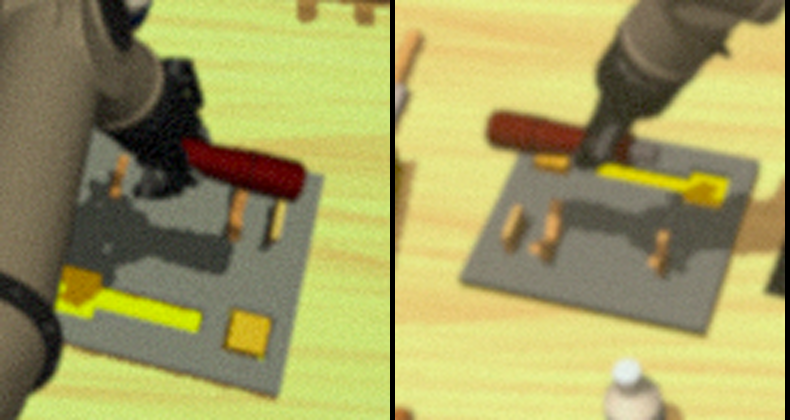

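Emit:
carry_out([
  [[0, -1, 0], [1.2, 0, 2.4], 2.5],
  [[0, -2.3, 0], [2.5, 0, 4.9], 2.5],
  [[0, -2.3, 0], [3.9, 0, 7.4], 2.5],
  [[0, -2.3, 0], [5, 0, 9.6], 2.5],
  [[0, -2.3, 0], [5, 0, 9.6], 2.5],
])

```text
t: 7.6
eef_pos: [0.5751, -0.1691, 0.1088]
tool_rot: [0.163, 0.738, 0.625, -0.197]
contact_force: [0.9, 0.3, -0.6]
gripper_width: 0.36
```

Run:
```python
from h import *
np.set_printoptions(precision=4,suppress=True)
p,r,o=cur(); print(p,r.as_matrix()[:,2],o["contact_force"])
C={}
for n in("top","scene"):
    im=snap(n,n+"_e")[:,:,::-1]
    i=im.astype(int); m=((i[...,2]-np.maximum(i[...,1],i[...,0])>18)&(i[...,2]<110))
    x,y=px(n,p).astype(int); k=np.zeros(m.shape,bool); k[y-45:y+45,x-50:x+50]=1; m&=k
    l,lab,st,ce=cv2.connectedComponentsWithStats(m.astype(np.uint8)); 
    b=1+np.argmax(st[1:,4]); print(n,st[b],ce[b]); 
    print("tcp px",px(n,p)); C[n]=ce[b]
    B=cv2.PCACompute2(np.argwhere(lab==b)[:,::-1].astype(np.float32),mean=None); print(B[1][0])
    u,v=x-50,y-45; c=cv2.resize(cv2.convertScaleAbs(im[v:v+90,u:u+100],alpha=1.7),(390,351),interpolation=cv2.INTER_CUBIC)
    # expected silhouette of handle at home raised to current z
    ax=np.array([np.sin(-YAW),np.cos(YAW),0]); mid=p-.002*r.as_matrix()[:,2]-.02*ax
    for s in(-.0855,.0855):
        q=(px(n,mid+s*ax)-[u,v]+.5)*3.9-.5; cv2.circle(c,tuple(q.astype(int)),3,(255,255,0),1)
    C[n+"i"]=c
cv2.imwrite("pics/v_e.png",np.hstack([C["topi"],C["scenei"]]))
```

```text
[ 0.5751 -0.1691  0.1088] [-0.0869 -0.4873 -0.8689] [ 0.9298  0.267  -0.5789]
top [314 185  40  25 433] [334.649  194.1478]
tcp px [317.7938 189.8474]
[0.9596 0.2812]
scene [158 188  32  27 365] [172.2438 196.8767]
tcp px [191.1457 198.4714]
[0.9881 0.154 ]
```

View pics/v_e.png

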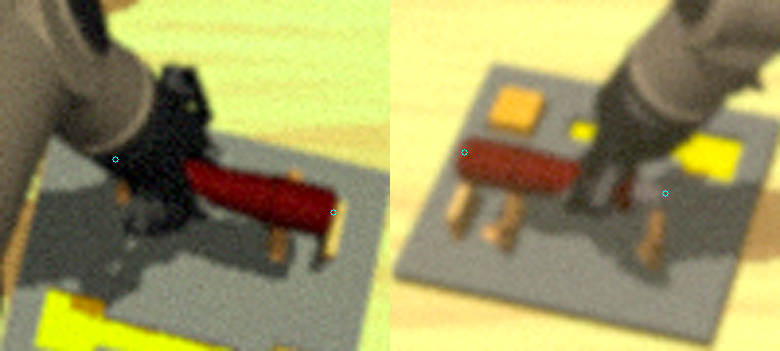

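Emit:
carry_out([
  [[0, 0, 0], [0.4, 0.1, 0.8], 2.5],
  [[0, 0, 0], [0.9, 0.2, 1.8], 2.5],
  [[0, 0, 0], [1.4, 0.2, 2.8], 2.5],
  [[0, 0, 0], [1.8, 0.2, 3.5], 2.5],
  [[0, 0, 0], [1.8, 0.2, 3.5], 2.5],
])

```text
t: 8.32
eef_pos: [0.578, -0.1719, 0.0707]
tool_rot: [0.165, 0.738, 0.624, -0.197]
contact_force: [-0.1, -0.6, -0.5]
gripper_width: 0.36
```

```bash
python3 st.py .577 -.1707 .058 -.167 -30
```

```text
q [-0.3755  0.6832  0.4161  1.8959  0.3705  0.7506 -0.4875] p [ 0.578  -0.1719  0.0707] F [-0.1274 -0.6179 -0.4884] z [-0.0842 -0.4889 -0.8683] y [ 0.9862 -0.1657 -0.0024] w 0.3604056067100444 t 8.325
turn [-0.1 -0.3  0.1] shift [ 0.72 -0.11  1.05] rows>=0.2
```

Emit:
carry_out([
  [[0, 0, 0], [0.1, 0, 0.2], 2.5],
  [[0, 0, 0], [0.2, -0.1, 0.4], 2.5],
  [[0, 0, 0], [0.3, -0.1, 0.5], 2.5],
  [[0, 0, 0], [0.4, -0.1, 0.6], 2.5],
  [[0, 0, 0], [0.4, -0.1, 0.6], 2.5],
])

```text
t: 8.95
eef_pos: [0.5776, -0.1713, 0.0643]
tool_rot: [0.165, 0.738, 0.624, -0.196]
contact_force: [-0.1, -0.0, -1.0]
gripper_width: 0.363
```

Emit:
carry_out([
  [[0, 0, 0], [0.1, 0, 0.2], 2.5],
  [[0, 0, 0], [0.2, 0, 0.3], 2.5],
  [[0, 0, 0], [0.2, 0, 0.3], 2.5],
])

```text
t: 9.32
eef_pos: [0.5779, -0.1714, 0.0609]
tool_rot: [0.166, 0.738, 0.624, -0.196]
contact_force: [0.0, -0.2, -0.1]
gripper_width: 0.36
```

```bash
python3 st.py .577 -.1707 .058 -.167 -30
python3 - <<'E'
from h import *
o=[]
for n,(u,v,w,h) in(("top",(275,160,100,90)),("scene",(135,160,100,90))):
    im=snap(n,n+"_f")[v:v+h,u:u+w,::-1]; o.append(cv2.resize(cv2.convertScaleAbs(im,alpha=1.7),(390,351),interpolation=cv2.INTER_CUBIC))
cv2.imwrite("pics/v_f.png",np.hstack(o))
E
```

```text
q [-0.3759  0.6989  0.4151  1.8994  0.371   0.7322 -0.4974] p [ 0.5779 -0.1714  0.0609] F [ 0.0017 -0.2463 -0.1006] z [-0.0825 -0.489  -0.8683] y [ 0.9862 -0.1657 -0.0004] w 0.3599833087198227 t 9.325
turn [-0.  -0.3  0. ] shift [ 0.19 -0.1   0.23] rows>=0.1
```

View pics/v_f.png

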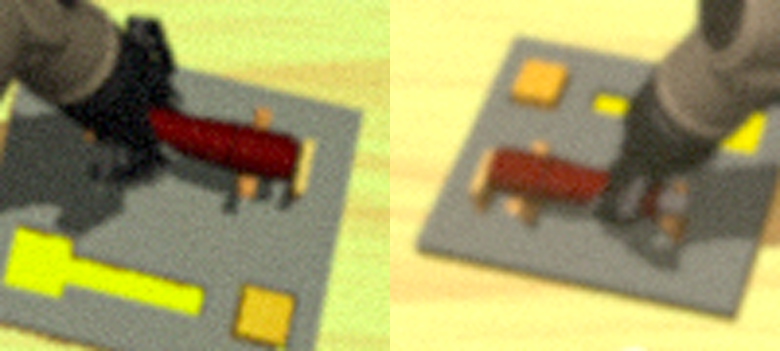

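Emit:
carry_out([
  [[0, 0, 0], [0.1, -0.1, 0.1], 2.5],
  [[0, 0, 0], [0.1, -0.1, 0.2], 2.5],
  [[0, 0, 0], [0.2, -0.1, 0.3], 2.5],
  [[0, 0, 0], [0.2, -0.1, 0.3], 2.5],
])

```text
t: 9.93
eef_pos: [0.5783, -0.1713, 0.0602]
tool_rot: [0.167, 0.738, 0.623, -0.196]
contact_force: [-2.1, 4.0, 22.0]
gripper_width: 0.36
```

```bash
python3 st.py .577 -.1707 .058 -.167 -30
```

```text
q [-0.3776  0.7006  0.4166  1.9     0.3721  0.729  -0.502 ] p [ 0.5783 -0.1713  0.0602] F [-2.0652  4.0065 22.0455] z [-0.0807 -0.4902 -0.8679] y [ 0.986  -0.1669  0.0026] w 0.3600685699498871 t 9.925
turn [ 0.1 -0.2 -0.1] shift [ 0.14 -0.14  0.17] rows>=0.0
```

Emit:
carry_out([
  [[0, 0, 0], [-0.1, 0, -0.2], 2.5],
  [[0, 0, 0], [-0.1, 0, -0.2], 3.4],
  [[0, 0, 0], [-0.1, 0, -0.2], 3.8],
  [[0, 0, 0], [-0.1, 0, -0.2], 5],
  [[0, 0, 0], [-0.1, 0, -0.2], 5],
], newtons=30)

```text
t: 10.55
eef_pos: [0.5761, -0.1704, 0.0589]
tool_rot: [0.165, 0.738, 0.624, -0.196]
contact_force: [-0.0, 0.1, -0.2]
gripper_width: 0.587
```

```bash
python3 st.py .577 -.1707 .2 -.167 -30
python3 - <<'E'
from h import *
o=[]
for n,(u,v,w,h) in(("top",(275,160,100,90)),("scene",(135,160,100,90))):
    im=snap(n,n+"_g")
E
```

```text
q [-0.3773  0.7006  0.4145  1.9029  0.3707  0.7292 -0.5   ] p [ 0.5761 -0.1704  0.0589] F [-0.0176  0.1387 -0.2188] z [-0.084  -0.4886 -0.8685] y [ 0.9861 -0.166  -0.002 ] w 0.5874134694071683 t 10.55
turn [-0.1 -0.3  0.1] shift [ -7.     0.06 -12.24] rows>=2.3
```

Emit:
carry_out([
  [[0, 0, 0], [-0.5, 0, -1], 5.5],
  [[0, 0, 0], [-2, 0, -4], 6],
  [[0, 0, 0], [-4.5, 0, -8], 6],
  [[0, 0, 0], [-7, 0, -12.2], 6],
  [[0, 8, 0], [-9, 0, -15], 6],
])

```text
t: 11.28
eef_pos: [0.5774, -0.1707, 0.2358]
tool_rot: [0.121, 0.748, 0.637, -0.142]
contact_force: [0.4, -0.1, -0.7]
gripper_width: 0.702
```

```bash
python3 st.py .5 0.05 .25 0.2 0 .456 .178 .2 .22 0
```

```text
q [-0.3104  0.4039  0.3972  1.8013  0.2596  1.0192 -0.2415] p [ 0.5774 -0.1707  0.2358] F [ 0.4253 -0.108  -0.7091] z [-0.0589 -0.3615 -0.9305] y [ 0.9873 -0.1591 -0.0007] w 0.7016283679030131 t 11.275
turn [ -3.9  21.2 -20.4] shift [ 18.61 -11.16  -8.85] rows>=3.7
turn [ -4.1  21.2 -21.5] shift [ 31.55 -17.53  -8.56] rows>=5.9
```

Run:
```python
from h import *
np.set_printoptions(precision=4,suppress=True)
for n,roi in(("top",(172,210,55,30)),("scene",(272,180,55,25))):
    u,v,w,h=roi; y=blue(snap(n,n+"_h")[:,:,::-1][v:v+h,u:u+w]); lo,hi=np.median(y),np.percentile(y,92); m=soft(y,lo+8,hi-8)
    print("spanner",n,lo,hi,m.sum(),nm(lambda p:np.abs(draw(n,GRIP(.004),p,roi)-m).sum(),[.4556,.189,.21]))
```

```text
spanner top -2.5 76.54000000000008 223.7388959390862 (array([0.4542, 0.1875, 0.2291]), np.float64(30.401511645267327))
spanner scene -12.5 48.5 225.62222222222223 (array([0.4531, 0.1852, 0.2298]), np.float64(52.50588235294117))
```

Emit:
carry_out([
  [[-0.8, 4, -4.3], [6, -3, -2], 6],
  [[-1.6, 8.5, -8.6], [12, -6.5, -3.5], 6],
  [[-2.4, 13, -13], [18, -10, -5.2], 6],
  [[-3.2, 17, -17.2], [24, -13.5, -7], 6],
  [[-4.1, 21.2, -21.5], [29.5, -16.8, -8.6], 6],
])

```text
t: 12.0
eef_pos: [0.4732, 0.1214, 0.2085]
tool_rot: [0.0, 0.627, 0.779, -0.001]
contact_force: [1.0, -0.8, 0.4]
gripper_width: 0.704
```

```bash
python3 st.py .452 .198 .1 .22 0
python3 - <<'E'
from h import *
o=[]
for n,(u,v,w,h) in(("top",(285,160,85,75)),("scene",(130,165,85,75))):
    im=snap(n,n+"_i")[v:v+h,u:u+w,::-1]; im=cv2.resize(cv2.convertScaleAbs(im,alpha=1.7),(390,344),interpolation=cv2.INTER_CUBIC)
    ax=np.array([np.sin(-YAW),np.cos(YAW),0])
    for s in(-.0855,.0855):
        q=(px(n,np.array([.5737,-.1904,.058])+s*ax)-[u,v]+.5)*390/w-.5; cv2.circle(im,tuple(q.astype(int)),3,(255,255,0),1)
    o.append(im)
cv2.imwrite("pics/v_i.png",np.hstack(o))
E
```

```text
q [-0.4803  0.2171  0.1151  2.0389 -0.0297  0.8889 -0.1334] p [0.4732 0.1214 0.2085] F [ 0.9969 -0.8387  0.3862] z [-0.0009 -0.0022 -1.    ] y [ 0.9768  0.214  -0.0014] w 0.7036236941133539 t 12.0
turn [-0.1  0.1 -0.3] shift [ 7.96 -0.41 10.84] rows>=2.2
```

View pics/v_i.png

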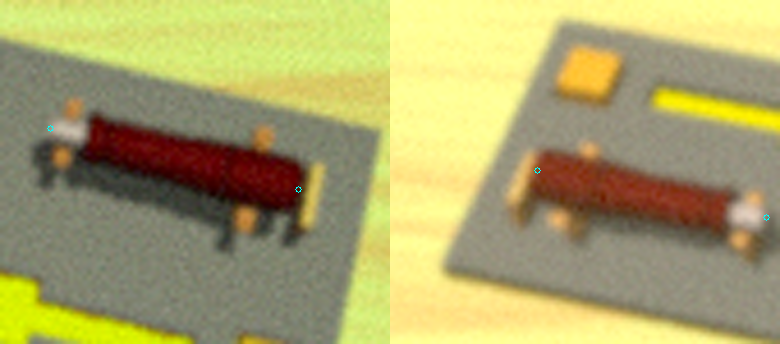

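```bash
python3 st.py .4514 .1965 .06 .229 0  .4514 .1965 .031 .229 0
```

```text
q [-0.4824  0.2172  0.1102  2.0398 -0.0304  0.8895 -0.1337] p [0.4714 0.1246 0.208 ] F [-0.1267  0.186   0.1784] z [-0.0031 -0.0013 -1.    ] y [ 0.9755  0.22   -0.0033] w 0.7006469824814867 t 12.1
turn [-0.2  0.  -0.4] shift [ 7.47 -0.32 14.8 ] rows>=2.7
turn [-0.2  0.  -0.4] shift [ 7.47 -0.31 17.7 ] rows>=3.1
```

Emit:
carry_out([
  [[0, 0, 0], [2.5, -0.1, 4.5], 5],
  [[-0.2, 0, -0.4], [5, -0.2, 9], 5],
  [[-0.2, 0, -0.4], [7.5, -0.3, 13], 5],
  [[-0.2, 0, -0.4], [7.5, -0.3, 14.8], 5],
  [[-0.2, 0, -0.4], [7.5, -0.3, 14.8], 5],
])

```text
t: 12.72
eef_pos: [0.4545, 0.1908, 0.0589]
tool_rot: [0.002, 0.625, 0.78, -0.002]
contact_force: [0.4, 0.5, 0.5]
gripper_width: 0.59
```

```bash
python3 st.py .4514 .1965 .031 .229 0
```

```text
q [-0.5782  0.4649  0.0623  2.1302 -0.0438  0.5509 -0.265 ] p [0.4545 0.1908 0.0589] F [0.4118 0.4837 0.4861] z [-0.0003 -0.006  -1.    ] y [ 0.9759  0.2184 -0.0016] w 0.5902966630177185 t 12.725
turn [-0.1  0.3 -0.5] shift [ 0.64 -0.17  2.78] rows>=0.5
```

Emit:
carry_out([
  [[0, 0.3, -0.5], [0.5, -0.1, 1.3], 5],
  [[0, 0.3, -0.5], [0.6, -0.2, 2.8], 5],
  [[0, 0.3, -0.5], [0.6, -0.2, 2.8], 3],
  [[0, 0.3, -0.5], [0.6, -0.2, 2.8], 1.2],
  [[0, 0.3, -0.5], [0.6, -0.2, 2.8], 1],
], newtons=50)

```text
t: 13.35
eef_pos: [0.4523, 0.197, 0.0322]
tool_rot: [0.0, 0.622, 0.783, 0.001]
contact_force: [-0.6, 0.0, -2.0]
gripper_width: 0.196
```

Emit:
carry_out([
  [[0, 0, 0], [0, 0, 0], 1],
  [[0, 0, 0], [0, 0, 0], 1],
])

```text
t: 13.6
eef_pos: [0.4522, 0.1971, 0.0321]
tool_rot: [-0.0, 0.622, 0.783, 0.001]
contact_force: [0.3, 0.1, 1.4]
gripper_width: 0.2
```

```bash
python3 st.py .4514 .1965 .031 .229 0
```

```text
q [-0.576   0.5144  0.0479  2.1402 -0.0522  0.4861 -0.2594] p [0.4522 0.1971 0.0321] F [0.2545 0.0731 1.3928] z [ 0.0013  0.0017 -1.    ] y [0.9739 0.2268 0.0017] w 0.20018534238768892 t 13.6
turn [ 0.1 -0.1 -0. ] shift [-0.04 -0.09  0.11] rows>=0.0
```

Emit:
carry_out([
  [[0, 0, 0], [0, 0, -1], 1],
  [[0, 0, 0], [0, 0, -4], 1],
  [[0, 0, 0], [0, 0, -8], 1],
  [[0, 0, 0], [0, 0, -11], 1],
])

```text
t: 14.1
eef_pos: [0.4522, 0.197, 0.1441]
tool_rot: [0.0, 0.622, 0.783, 0.002]
contact_force: [0.6, 0.7, -2.7]
gripper_width: 0.197
```

```bash
python3 st.py .4639 -.126 .14 -.165 0
```

```text
q [-0.5973  0.3159  0.0717  2.0858 -0.0345  0.7375 -0.2748] p [0.4522 0.197  0.1441] F [ 0.5906  0.6503 -2.6809] z [ 0.0024  0.0025 -1.    ] y [0.9739 0.2269 0.0029] w 0.19691818671340974 t 14.1
turn [ 0.1 -0.1 22.6] shift [-31.73  -6.2    0.33] rows>=5.2
```

Emit:
carry_out([
  [[0, 0, 4.5], [-5.5, -1, 0], 1],
  [[0, 0, 9], [-11.5, -2.2, 0], 1],
  [[0, 0, 13.5], [-17.5, -3.4, 0], 1],
  [[0, 0, 18], [-23.5, -4.6, 0], 1],
  [[0, 0, 22.5], [-29, -5.7, 0], 1],
])

```text
t: 14.72
eef_pos: [0.4621, -0.1005, 0.1423]
tool_rot: [0.0, 0.764, 0.646, 0.001]
contact_force: [0.7, -0.3, -1.8]
gripper_width: 0.193
```

```bash
python3 st.py .4639 -.126 .08 -.165 0
```

```text
q [-0.1489  0.295   0.2735  2.1417 -0.1231  0.7169  0.0394] p [ 0.4621 -0.1005  0.1423] F [ 0.7405 -0.3273 -1.7882] z [ 0.0023  0.0019 -1.    ] y [ 0.9861 -0.1659  0.0019] w 0.1925377895403742 t 14.725
turn [ 0.1 -0.1 -0.1] shift [-2.5   0.59  6.22] rows>=1.1
```

Emit:
carry_out([
  [[0, 0, 0], [-1.2, 0.3, 3], 1],
  [[0, 0, 0], [-2.4, 0.6, 5], 1],
  [[0, 0, 0], [-2.5, 0.6, 7], 1],
  [[0, 0, 0], [-2.5, 0.6, 7.5], 1],
  [[0, 0, 0], [-2.5, 0.6, 7.5], 1],
])

```text
t: 15.35
eef_pos: [0.4643, -0.1237, 0.0668]
tool_rot: [-0.0, 0.762, 0.647, 0.001]
contact_force: [1.2, -0.5, -2.0]
gripper_width: 0.196
```

```bash
python3 st.py .4639 -.126 .05 -.165 0
python3 - <<'E'
from h import *
np.set_printoptions(precision=4,suppress=True)
p,r,o=cur(); zu=p[2]-.0281; yaw=np.arctan2(r.as_matrix()[1,1],r.as_matrix()[0,1])
ys=np.array([-np.sin(yaw),np.cos(yaw)]); m=p[:2]-.0104*ys; print("pred mid",m,yaw,zu)
o=[]
for n,(u,v,w,h) in(("top",(262,195,85,65)),("scene",(165,165,85,65))):
    raw=snap(n,n+"_j")[:,:,::-1]; k=390/w
    im=cv2.resize(cv2.convertScaleAbs(raw[v:v+h,u:u+w],alpha=1.6),(390,int(h*k)),interpolation=cv2.INTER_CUBIC)
    def poly(m_,col):
        mm=(cv2.resize(m_,(im.shape[1],im.shape[0]))>.5).astype(np.uint8); cs,_=cv2.findContours(mm,0,1); cv2.drawContours(im,cs,-1,col,1)
    roi=(u,v,w,h); J=[box(-.022,.022,.033,.075,zu,zu+.008)]
    poly(draw(n,GRIP(zu)+J,[m[0],m[1],yaw],roi),(0,0,255)); poly(cutdraw(n,[.4622,-.1363,-.165],roi),(255,255,0)); o.append(im)
cv2.imwrite("pics/v_j.png",np.hstack(o))
E
```

```text
q [-0.0591  0.4434  0.2326  2.1665 -0.1943  0.5498  0.1543] p [ 0.4643 -0.1237  0.0668] F [ 1.1994 -0.4587 -2.0367] z [ 0.0011  0.0019 -1.    ] y [ 0.9867 -0.1628  0.0008] w 0.1955589022150704 t 15.35
turn [ 0.  -0.1  0.1] shift [-0.23 -0.01  1.68] rows>=0.3
pred mid [ 0.4626 -0.134 ] -0.16348968114222256 0.03869446008028887
```

View pics/v_j.png

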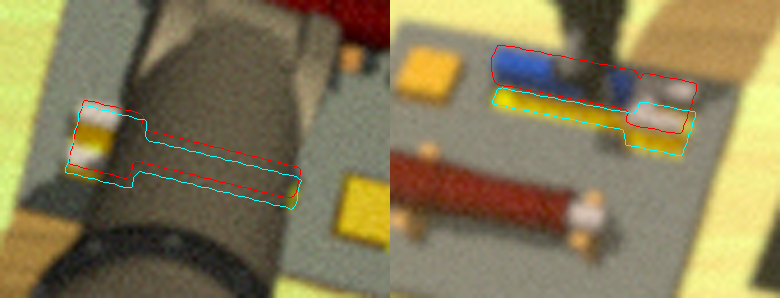

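Emit:
carry_out([
  [[0, 0, 0.1], [-0.2, 0, 0.7], 1],
  [[0, 0, 0.1], [-0.2, 0, 1.4], 1],
  [[0, 0, 0.1], [-0.2, 0, 2], 1],
  [[0, 0, 0.1], [-0.2, 0, 2.4], 1],
  [[0, 0, 0.1], [-0.2, 0, 2.6], 1],
])

```text
t: 16.08
eef_pos: [0.4638, -0.1259, 0.0401]
tool_rot: [-0.0, 0.763, 0.646, 0.001]
contact_force: [0.3, -0.5, -2.7]
gripper_width: 0.196
```

```bash
python3 st.py .4639 -.126 .036 -.165 0
```

```text
q [-0.0354  0.4953  0.2103  2.1744 -0.2161  0.4905  0.176 ] p [ 0.4638 -0.1259  0.0401] F [ 0.257  -0.5486 -2.732 ] z [ 0.0006  0.0017 -1.    ] y [ 0.9863 -0.1648  0.0003] w 0.1962274999571407 t 16.075
turn [ 0.  -0.1 -0. ] shift [-0.01  0.01  0.41] rows>=0.1
```

Emit:
carry_out([
  [[0, 0, 0], [0, 0, 0.2], 1],
  [[0, 0, 0], [0, 0, 0.4], 1],
  [[0, 0, 0], [0, 0, 0.5], 1],
  [[0, 0, 0], [0, 0, 0.5], 1],
])

```text
t: 16.58
eef_pos: [0.4639, -0.1259, 0.0354]
tool_rot: [-0.0, 0.763, 0.646, 0.001]
contact_force: [0.2, -0.0, -1.9]
gripper_width: 0.199
```

```bash
python3 st.py
```

```text
q [-0.0317  0.5044  0.2059  2.1756 -0.2197  0.4797  0.1792] p [ 0.4639 -0.1259  0.0354] F [ 0.2011 -0.008  -1.9356] z [ 0.0011  0.0017 -1.    ] y [ 0.9863 -0.1647  0.0008] w 0.19868824432870785 t 16.575
```

Emit:
carry_out([
  [[0, 0, 0], [0, 0, 0.1], 1.9],
  [[0, 0, 0], [0, 0, 0.1], 2.4],
  [[0, 0, 0], [0, 0, 0], 4],
  [[0, 0, 0], [0, 0, 0], 4],
  [[0, 0, 0], [0, 0, -2], 4],
])

```text
t: 17.2
eef_pos: [0.4629, -0.1258, 0.0548]
tool_rot: [-0.001, 0.763, 0.646, 0.0]
contact_force: [-0.5, -0.2, 1.0]
gripper_width: 0.47
```

Emit:
carry_out([
  [[0, 0, 0], [0, 0, -4], 4],
  [[0, 0, 0], [0, 0, -10], 4],
  [[0, 0, 0], [4, 0, -14], 4],
  [[0, 0, 0], [10, 0, -16], 4],
  [[0, 0, 0], [16, 0, -16], 4],
])

```text
t: 17.82
eef_pos: [0.4914, 0.0331, 0.218]
tool_rot: [0.001, 0.764, 0.646, 0.003]
contact_force: [1.9, -0.3, -0.8]
gripper_width: 0.469
```

Emit:
carry_out([
  [[0, 0, 0], [6, 0, 0], 4],
  [[0, 0, 0], [12, 0, 0], 4],
  [[0, 0, 0], [18, 0, 0], 4],
  [[0, 0, 0], [23, 0, 0], 4],
  [[0, 0, 0], [23, 0, 0], 4],
])

```text
t: 18.45
eef_pos: [0.5271, 0.2638, 0.2158]
tool_rot: [-0.001, 0.761, 0.649, 0.001]
contact_force: [0.9, -1.2, -0.3]
gripper_width: 0.471
```

```bash
python3 st.py
python3 - <<'E'
from h import *
np.set_printoptions(precision=4,suppress=True)
o=[]
for n,roi,(u,v,w,h) in(("top",(280,212,57,34),(262,165,110,90)),("scene",(180,175,58,26),(135,160,110,90))):
    raw=snap(n,n+"_k")[:,:,::-1]
    im=cv2.resize(cv2.convertScaleAbs(raw[v:v+h,u:u+w],alpha=1.6),(390,int(h*390/w)),interpolation=cv2.INTER_CUBIC); o.append(im)
    a,b,c,d=roi; y=blue(raw[b:b+d,a:a+c]); lo,hi=np.median(y),np.percentile(y,92); m=soft(y,lo+8,hi-8)
    x,f=nm(lambda p:np.abs(draw(n,GRIP(.006),p,roi)-m).sum(),[.462,-.136,-.165]); print(n,x,f,m.sum())
cv2.imwrite("pics/v_k.png",np.hstack(o))
E
```

```text
q [-0.667   0.3688  0.1258  1.8086 -0.0583  0.9651 -0.6748] p [0.5271 0.2638 0.2158] F [ 0.8912 -1.1765 -0.3203] z [ 0.0008  0.0036 -1.    ] y [ 0.9875 -0.1576  0.0002] w 0.4710627758408415 t 18.45
top [ 0.4629 -0.1345 -0.1566] 42.35484585053159 208.9745197961583
scene [ 0.4617 -0.1375 -0.2075] 60.49428815004262 207.3768115942029
```

```bash
python3 - <<'E'
from h import *
np.set_printoptions(precision=4,suppress=True)
D={}
for n,roi in(("top",(280,212,57,34)),("scene",(180,175,58,26))):
    a,b,c,d=roi; y=blue(cv2.imread(f"pics/{n}_k.png")[b:b+d,a:a+c]); lo,hi=np.median(y),np.percentile(y,92); D[n]=(soft(y,lo+8,hi-8),roi)
for z in(.0,.006,.012,.018):
    x,f=nm(lambda p:sum(np.abs(draw(n,GRIP(z),p,r)-m).sum() for n,(m,r) in D.items()),[.462,-.136,-.165]); print(z,x,f)
# yellow left visible and change since the hover/initial picture; brass block shift
for n in D:
    i=cv2.imread(f"pics/{n}_k.png"); a,b,c,d=D[n][1]; y=yel(i[b:b+d,a:a+c]); print(n,"yellow px",(y>75).sum(), "before",(yel(cv2.imread(f"pics/{n}0.png"))[b:b+d,a:a+c]>75).sum())
E
python3 st.py .4639 -.126 .09 -.165 0
```

```text
0.0 [ 0.462  -0.1369 -0.1732] 145.78559614052364
0.006 [ 0.4621 -0.136  -0.1654] 104.88485788466026
0.012 [ 0.463  -0.1354 -0.1727] 110.67760799886918
0.018 [ 0.4625 -0.1355 -0.1689] 147.80330799850157
top yellow px 30 before 420
scene yellow px 14 before 242
q [-0.6635  0.3666  0.1305  1.8123 -0.0571  0.9655 -0.674 ] p [0.5277 0.2582 0.2157] F [ 0.3101 -0.5749 -0.6809] z [ 0.0005  0.0007 -1.    ] y [ 0.9864 -0.1641  0.0004] w 0.46771610207702385 t 18.55
turn [ 0. -0.  0.] shift [-38.95   0.01  12.54] rows>=6.5
```

Run:
```python
from h import *
a=cv2.imread("pics/scene_i.png").astype(int)[165:230,130:215]; b=cv2.imread("pics/scene_k.png").astype(int)[165:230,130:215]
f=lambda i:np.argwhere((i[...,2]-np.maximum(i[...,1],i[...,0])>18)&(i[...,2]<110)).mean(0)
print("handle px centroid before/after",f(a),f(b)); print(bot.hand_in())
```

```text
handle px centroid before/after [40.59006211 50.08074534] [40.62809917 50.48553719]
the job is handed in; nothing more can be done
None
```

Both pieces are on the storage board and I handed the job in at about 18.6 s; no verdict came back.

**Handle:** I gripped it upright 20 mm above its centre, turned it level in the air and lowered it into the cradle. The resting force reached about 22 N, so I eased up slightly and released it. The picture taken afterwards shows the ferrule in the narrow rest and the thick end in the wide rest, in line. The handle barely moved in the image (0.4 pixel) while I placed the spanner.

**Spanner:** I lowered it into its cut-out without any contact force and released it with its underside about 1 mm above the floor. Fitting both cameras together puts it at (0.4621, -0.136) with yaw -0.165. The cut-out was measured at (0.4618, -0.136) with yaw -0.165. The best-fitting height was the seated one, and only a sliver of yellow floor still shows.

**Checks that disagreed or were not done:**
- **Cameras:** taken separately, they disagreed by 3 mm along the spanner and 0.05 rad in yaw, so the close agreement above rests on the joint fit.
- **Height:** the seated height fitted only slightly better than one 6 mm higher (104.9 against 110.7), so it is only weakly confirmed by the images.
- **Last picture:** I could not view it because the 12-picture limit was reached, so the final checks are numerical only.
- **Bystanders:** I did not measure the brass block or the other things at the end. I felt no unexpected contact force during the moves.

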